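Build up a tenon cutter stack on its spindle

ROBOT

A 6-joint arm with a two-finger parallel gripper is mounted at the origin on a cart in front of the work surface, level with it; the furniture and walls round the work are solid. World frame = base frame: x ahead of the robot, y to its left, z up, the work surface at z = 0. Lengths are in m, angles in rad, forces in N, time in s.
With the tool pointing down it reaches from about 0.375 to 0.975 m from the base axis. Payload 3.8 kg.
Tool frame: the origin (TCP) lies on the centre line of the jaws, within the pads' length; the fingertips stand 17 mm ahead of it and the grasp point (between the pads) lies 2 mm behind it (bot.tip_extent is the distance from the TCP to the fingertips, in m); z points along the fingers, y is the line along which they close (so a half turn about z gives the same grasp; the last joint's range is limited). The gripper opens to 85 mm and grips with 20 to 120 N. Pads are 22 mm wide; open, the fingers measure 114 mm over their backs; the gripper's body (76 mm by 85 mm) begins 54 mm behind the grasp point. The pads swing forward as they close: fully open they stand 13 mm farther back than shut.
Start: joints at [-1.377, 0.264, 1.604, -0, 1.274, -0.037], TCP at [0.154, -0.657, 0.248] pointing down, gripper open.
Joint ranges: [-2.63, 2.63], [-0.94, 2.18], [0.31, 2.57], [-1.31, 4.45], [0, 2.66], [-2.55, 2.55]. Speed limits (rad/s): [2.57, 2.57, 3.14, 3.14, 3.14, 3.14].

INTERFACE

Orientations are given as a rotation vector (axis times angle).
In Python, from workcell import readout, read_camera, finish_job, bot gives the robot as it stands.
- The arm moves only by the tool jog_arm, never from a script. Its argument "deltas" is one flat list of numbers, 7 for each row, row after row: the shift along the tool's x, y, z in m, then the turn, a rotation vector about the tool's x, y, z in degrees, then the gripper command: -1 is shut, 1 is fully open, values between are in proportion. A call has 1 to 8 rows; each row is the pose to reach, as a shift and turn from the pose commanded when the call began, along the tool's axes at that moment; what a row does not reach only later rows make up. A row lasts 1/10 s, in which the tool goes at most 50 mm and 8.59 degrees, less where a joint would pass 70% of its speed; a pose out of reach is approached as far as the arm can. A call with a gripper value outside its range is refused whole. The fingers move at their own pace and stop on an object; "squeeze" is the grip in N (left out, the last holds). Time passes only in rows, so rows that repeat a pose let the fingers close. It gives the time, the measured TCP pose, the force, the opening and the grip force at its end, in the units of the state.
- readout.read_state(): the state, without advancing time (a new reading comes with each control period).
- read_camera(name): name is "scene" or "top" or "wrist"; returns a dict with "color" (480x640x3 uint8, blue, green, red), "fx", "fy", "cx", "cy" (pixels), "origin" and "attitude" of the camera in the world. Camera axes: x right, y down, z forward; pixel columns grow to the right and rows downward; lengths in m; the calibration is good to about 2 mm. A picture is of the moment at which its call begins. There is no depth.
- finish_job(): hands the job in; it is judged then, once.
The state is a dict: "time": time; "q": joint angles; "joint_vel": joint speeds; "joint_torque": joint torques, N m; "tool_pos": TCP position; "tcp_rot": TCP orientation; "wrist_force": force on the tool from outside, world axes, zero at the start; "torque": the same for the moment, N m; "width": opening from 0.0 (shut) to 1.0 (fully open); "grip_force": force on a finger pad.
Only numpy, scipy, OpenCV 4.12 (cv2) and the standard library are available. Lean on these libraries where they do the work, as an engineer would, in place of code of your own. Each camera call takes 0.05 s, during which the arm holds its last target. There are 200 camera calls.

TASK

Build up the tenon cutter set on the upright spindle of the grey setting stand: first the dark steel collar at the bottom, then the red cutter, the pale aluminium spacer, the green cutter, and last the brass cap with its knob up. Each part keeps the side up that it has now and must sit fully down and flat on the one below it. Leave the tape measure, the wood offcut and the glue bottle where they are.

Things in the scene. Friction and masses are not known exactly. Their poses are not given: they have to be found in the camera images.
- stand: setting stand, fixed: round grey base 80 mm in diameter, 10 mm thick, with an upright steel spindle in its centre, 16 mm in diameter, ending 66 mm above the table (56 mm above the base); its last 10 mm taper to 8 mm diameter. Origin: centre of the base's underside, on the spindle's axis; z up. (A tall wooden tool chest stands beyond x = 0.47, left of y = 0.12: keep the arm clear)
- collar: dark steel collar: a plain flat ring, 60 mm outside diameter, 12 mm high, with a 22 mm through bore, lying flat, 0.14 to 0.28 kg. The origin is the centre of its underside (on the axis of the bore), z up; its yaw does not matter.
- red_cutter: red cutter: a red flat ring, 56 mm outside diameter, 12 mm high, with a 22 mm through bore and eight small steel tips round its blunt edge (it may be gripped across the edge), lying flat, 0.11 to 0.23 kg. The origin is the centre of its underside (on the axis of the bore), z up; its yaw does not matter.
- spacer: pale aluminium spacer: the smallest ring, plain and very light grey, nearly white: a flat ring, 42 mm outside diameter, 12 mm high, with a 22 mm through bore, lying flat, 0.03 to 0.07 kg. The origin is the centre of its underside (on the axis of the bore), z up; its yaw does not matter.
- green_cutter: green cutter: of the same shape and size as the red one (56 mm outside diameter, 12 mm high, 22 mm through bore, blunt edge), but green, lying flat, 0.11 to 0.23 kg. The origin is the centre of its underside (on the axis of the bore), z up; its yaw does not matter.
- cap: brass cap: a round flange 42 mm in diameter and 18 mm high, and on top of it a knob 26 mm in diameter and 18 mm high (from 18 to 36 mm above its underside), by which it is gripped; from below it has a blind bore 22 mm in diameter and 14 mm deep, which goes over the last 8 mm of spindle that stands above the stacked rings. It stands knob up, 0.07 to 0.14 kg. The origin is the centre of its underside (on the axis of the bore), z up; its yaw does not matter.
- tape_measure: black and yellow pocket tape measure lying on its side, about 75 x 77 x 34 mm, a bystander beyond the work. The origin is the centre of its underside
- offcut: planed beech offcut, a wooden bar about 140 mm long and 32 mm high, a bystander to the left of the work. The origin is the centre of its underside
- glue_bottle: white glue bottle with an orange tip, 181 mm high, standing to the left of the work, a bystander. The origin is the centre of its underside
There are look-alikes about, which are no part of the job. Leave any orange look-alike of the spacer alone.

How it is judged:
By the outcome, as a careful person would: the job done as asked, in the order asked, and still so for the second after the job is handed in, with the robot touching nothing.
It also fails if it takes over 96 s, if anything falls off the work surface, if the arm or the gripper's body presses on something with over 40 N, if the wrist force passes 120 N, or if a joint passes its speed limit or range.

## Working session

There is one attempt and no reset: what is moved stays moved. The work goes in short steps, Python scripts to look and compute and a tool call to move; the robot and the scene stay as the last step left them, time stands still between calls to the robot, and variables do not carry over. Pictures are saved under pics/ and viewed, at most 14 in all, crops included, and the job is handed in when it is done.

Besides the shell and the picture viewer there is one more tool, called after "Call:" by a JSON object that holds its "fn" and its "kwargs", one argument or row to a line. jog_arm: Moves the arm, as the interface text tells. Its arguments: {"type":"object","properties":{"deltas":{"type":"array"},"squeeze":{"type":"number"}},"required":["deltas"]}

```bash
ls; mkdir -p pics
python3 - <<'E'
from workcell import readout, read_camera, bot
import cv2
print(readout.read_state())
for n in("scene","top"):
    c=read_camera(n); cv2.imwrite(f"pics/{n}0.png",c["color"]); print(n,{k:c[k] for k in c if k!="color"})
E
```

```text
pics
{'time': 0.0, 'q': array([-1.37690983e+00,  2.64764570e-01,  1.60540487e+00, -2.01094331e-05,
        1.27368191e+00, -3.69062535e-02]), 'joint_vel': array([ 0.00100149, -0.00025292,  0.00195116,  0.00071944,  0.00087912,
        0.00036179]), 'joint_torque': array([-1.65728932e-03, -5.15115237e+01, -3.67314684e+01, -2.10682656e-04,
        1.29168096e-02,  1.27498387e-05]), 'tool_pos': array([ 0.15425821, -0.6564155 ,  0.24693761]), 'tcp_rot': array([-3.11846226e+00, -3.61474460e-01,  3.08073934e-04]), 'wrist_force': array([ 0.48921084,  0.04818769, -0.34607384]), 'torque': array([-0.01119355, -0.0169284 ,  0.05172919]), 'grip_force': 0.0, 'width': 0.9986523415689368}
scene {'fx': 536.441851606563, 'fy': 536.441851606563, 'cx': 318.0424730773858, 'cy': 244.88787710794597, 'origin': array([-0.1788875 , -0.6907239 ,  0.55216403]), 'attitude': array([-1.89429635,  0.84960645, -0.53030488])}
top {'fx': 441.3595850112196, 'fy': 441.3595850112196, 'cx': 320.34881800369396, 'cy': 237.50055377538823, 'origin': array([ 0.45114634, -0.00332033,  1.03864926]), 'attitude': array([-2.19651764,  2.14409905, -0.13839422])}
```

View pics/scene0.png

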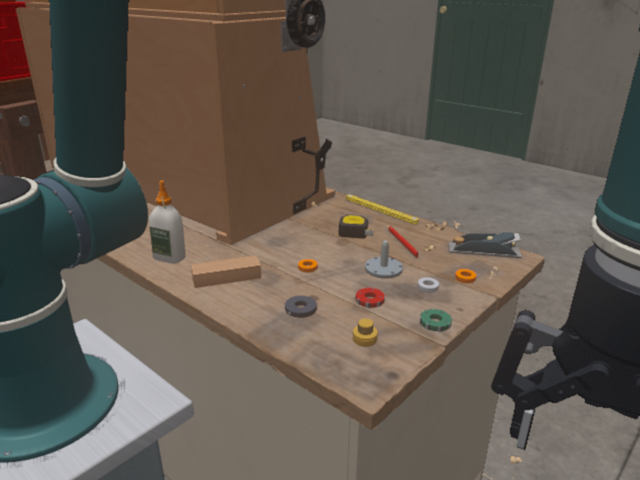

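View pics/top0.png

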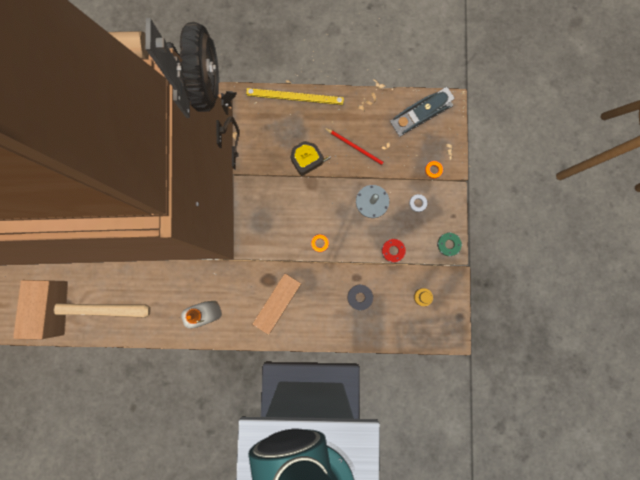

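Top view shows the stand at (373,201), collar (360,297), red cutter (393,251), green cutter (449,244) and brass cap (424,297). There are three spacer-like rings: white (419,203), orange (320,243) and orange (434,170). The pale one at (419,203) fits "nearly white", and I'll confirm it in a crop.

```bash
cat > h.py <<'E'
import numpy as np, cv2
from scipy.spatial.transform import Rotation as R
from workcell import readout, read_camera, finish_job, bot
def ray(c,u,v,z):
    d=R.from_rotvec(c["attitude"]).apply([(u-c["cx"])/c["fx"],(v-c["cy"])/c["fy"],1.])
    return c["origin"]+d*(z-c["origin"][2])/d[2]
def proj(c,p):
    q=R.from_rotvec(c["attitude"]).inv().apply(np.array(p)-c["origin"])
    return np.array([c["fx"]*q[0]/q[2]+c["cx"],c["fy"]*q[1]/q[2]+c["cy"]])
HSV=dict(red=((170,120,60),(10,255,255)),green=((60,70,30),(90,255,255)),cap=((17,120,60),(32,255,255)),
 collar=((90,0,20),(140,90,95)),spacer=((0,0,150),(179,45,255)),stand=((90,10,80),(125,90,200)))
def mask(img,k):
    h=cv2.cvtColor(img,cv2.COLOR_BGR2HSV); lo,hi=map(np.array,HSV[k])
    if lo[0]>hi[0]:
        return cv2.inRange(h,lo,np.array([179,hi[1],hi[2]]))|cv2.inRange(h,np.array([0,lo[1],lo[2]]),hi)
    return cv2.inRange(h,lo,hi)
def blob(c,k,uv,rad):
    """hull of the blob of colour k near uv -> its contour points"""
    m=mask(c["color"],k); w=np.zeros_like(m); cv2.circle(w,tuple(int(x) for x in uv),int(rad),255,-1)
    cs,_=cv2.findContours(m&w,cv2.RETR_EXTERNAL,cv2.CHAIN_APPROX_NONE)
    return cv2.convexHull(max(cs,key=cv2.contourArea))[:,0,:].astype(float)
def centre(c,k,uv,rad,z):
    """centre and diameter (m) of the round blob, cast onto plane z"""
    P=np.array([ray(c,u,v,z)[:2] for u,v in blob(c,k,uv,rad)])
    (x,y),r=cv2.minEnclosingCircle(P.astype(np.float32)); b=cv2.fitEllipse(P.astype(np.float32))
    return np.round([*b[0],*b[1],x,y,2*r],4)
E
python3 - <<'E'
from h import *
c=read_camera("top")
for k,uv,z in(("stand",(373,201),.01),("collar",(360,297),.012),("red",(393,251),.012),("spacer",(419,203),.012),("green",(449,244),.012),("cap",(424,297),.036)):
    try: print(k,centre(c,k,uv,22,z), c["color"][uv[1],uv[0]+8])
    except Exception as e: print(k,e)
s=read_camera("scene")
a=cv2.resize(c["color"][150:330,300:470],None,fx=3.2,fy=3.2,interpolation=cv2.INTER_CUBIC); cv2.imwrite("pics/crop1.png",a)
E
```

```text
stand [ 0.6579 -0.1378  0.0754  0.0763  0.658  -0.1379  0.0769] [156 152 141]
collar [ 0.4311 -0.1117  0.053   0.0537  0.431  -0.1116  0.0542] [90 86 87]
red [ 0.5419 -0.189   0.0551  0.0565  0.5413 -0.1891  0.0574] [ 32  44 188]
spacer [ 0.6575 -0.2475  0.0416  0.0419  0.6574 -0.2476  0.0425] [138 144 154]
green [ 0.5598 -0.3203  0.0523  0.0529  0.5599 -0.3202  0.0533] [ 94 116  74]
cap [ 0.4356 -0.2525  0.0414  0.0426  0.4357 -0.2523  0.0429] [ 70 148 192]
```

View pics/crop1.png

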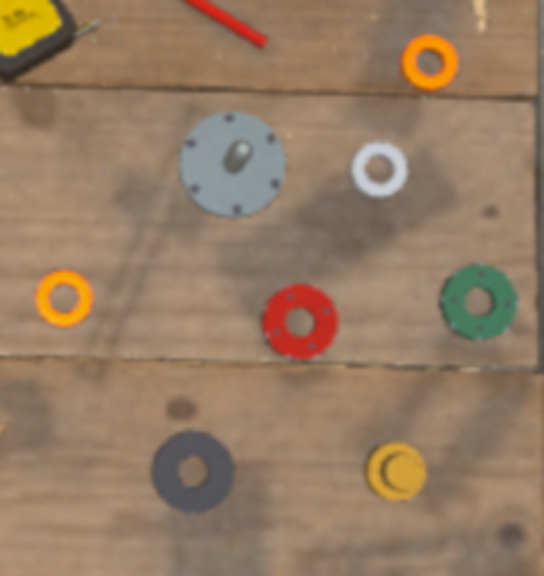

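The crop confirms it: the white ring at crop (380,169) is the only pale one. Both orange rings (65,298) and (430,62) stay put. First I'll square the tool to the world axes.

Call:
{"fn": "jog_arm", "kwargs": {
  "deltas": [0,0,0,0,0,6.6,1,0,0,0,0,0,13.2,1,0,0,0,0,0,13.2,1],
  "squeeze": 50
}}

```text
time: 0.5
tool_pos: [0.1544, -0.6569, 0.2479]
tcp_rot: [-3.141, -0.0, 0.0]
wrist_force: [0.0, 0.5, 0.0]
width: 1.001
grip_force: 0.0
```

Run:
```python
from h import *
print([a for a in dir(bot) if a[0]!='_'], bot.tip_extent)
s=readout.read_state(); print(s["tool_pos"]); print(R.from_rotvec(s["tcp_rot"]).as_matrix().round(3))
```

```text
['MotionError', 'tip_extent'] 0.017
[ 0.15437868 -0.65691888  0.24793579]
[[ 1.     0.    -0.   ]
 [ 0.    -1.     0.001]
 [-0.    -0.001 -1.   ]]
```

Call:
{"fn": "jog_arm", "kwargs": {
  "deltas": [0.15,-0.28,0.02,0,0,0,1,0.15,-0.28,0.02,0,0,0,1,0.15,-0.28,0.02,0,0,0,1,0.15,-0.28,0.02,0,0,0,1,0.15,-0.28,0.02,0,0,0,1,0.15,-0.28,0.02,0,0,0,1,0.15,-0.28,0.02,0,0,0,1]
}}

```text
time: 1.2
tool_pos: [0.3052, -0.3731, 0.2277]
tcp_rot: [-3.14, -0.01, -0.0]
wrist_force: [-0.7, -0.4, -0.6]
width: 1.001
grip_force: 0.0
```

Call:
{"fn": "jog_arm", "kwargs": {
  "deltas": [0.127,-0.265,0.06,0,0,0,1,0.127,-0.265,0.06,0,0,0,1,0.127,-0.265,0.06,0,0,0,1,0.127,-0.265,0.06,0,0,0,1,0.127,-0.265,0.06,0,0,0,1,0.127,-0.265,0.06,0,0,0,1,0.127,-0.265,0.06,0,0,0,1,0.127,-0.265,0.06,0,0,0,1]
}}

```text
time: 2.0
tool_pos: [0.4312, -0.1108, 0.168]
tcp_rot: [3.141, 0.01, -0.001]
wrist_force: [-0.6, -0.3, 0.5]
width: 1.001
grip_force: 0.0
```

Run:
```python
from h import *
c=read_camera("wrist"); cv2.imwrite("pics/w1.png",c["color"])
s=readout.read_state(); print(s["tool_pos"],c["origin"],R.from_rotvec(c["attitude"]).as_matrix().round(3), c["fx"])
print(proj(c,[.431,-.1117,.012]), proj(c,s["tool_pos"]+[0,0,-.017]))
```

```text
[ 0.43112771 -0.11195625  0.1683304 ] [ 0.49781665 -0.11041116  0.2933099 ] [[ 0.007 -0.965 -0.262]
 [-1.    -0.006 -0.001]
 [-0.     0.262 -0.965]] 335.7924583021657
[326.27620313 232.87033365] [327.6905204  302.63126544]
```

View pics/w1.png

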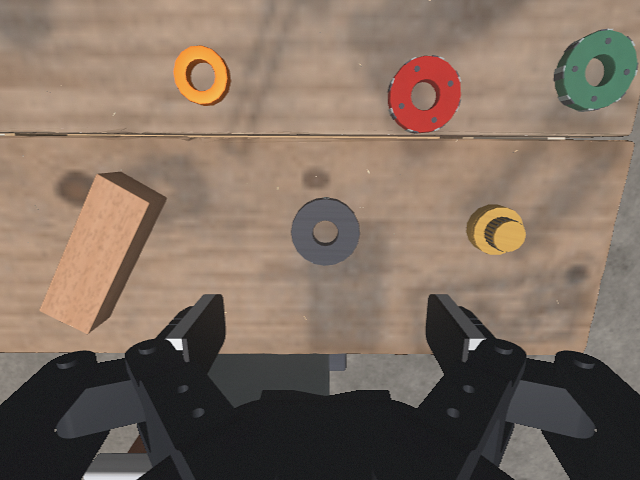

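The wrist view shows the collar at (325,231) between the open fingers, and the prediction was (326,233), so the two views agree. I'll measure once from here.

Run:
```python
from h import *
c=read_camera("wrist")
for k,uv,r,z in(("collar",(325,231),42,.012),("red",(425,94),46,.012),("cap",(500,231),36,.018)):
    try: print(k,centre(c,k,uv,r,z))
    except Exception as e: print(k,e)
print(readout.read_state()["tool_pos"])
```

```text
collar OpenCV(4.12.0) /io/opencv/modules/imgproc/src/shapedescr.cpp:361: error: (-201:Incorrect size of input array) There should be at least 5 points to fit the ellipse in function 'fitEllipseNoDirect'

red [ 0.5411 -0.1866  0.0546  0.0564  0.541  -0.1865  0.0568]
cap [ 0.4357 -0.254   0.0408  0.0514  0.4344 -0.2542  0.0518]
[ 0.43109214 -0.11270373  0.16854068]
```

Call:
{"fn": "jog_arm", "kwargs": {
  "deltas": [0.001,0,0.05,0,0,0,1,0.001,0,0.1,0,0,0,1,0.001,0,0.13,0,0,0,1,0.001,0,0.152,0,0,0,1,0.001,0,0.152,0,0,0,1,0.001,0,0.152,0,0,0,-1,0.001,0,0.152,0,0,0,-1,0.001,0,0.152,0,0,0,-1]
}}

```text
time: 2.9
tool_pos: [0.4336, -0.1131, 0.0189]
tcp_rot: [3.14, -0.0, 0.004]
wrist_force: [-3.1, 0.0, 7.0]
width: 0.669
grip_force: 51.5
```

Call:
{"fn": "jog_arm", "kwargs": {
  "deltas": [0,0,0,0,0,0,-1,0,0,0,0,0,0,-1,0,0,0,0,0,0,-1,0,0,0,0,0,0,-1]
}}

```text
time: 3.3
tool_pos: [0.4336, -0.1131, 0.0189]
tcp_rot: [3.14, 0.001, 0.005]
wrist_force: [-3.9, -1.3, 6.7]
width: 0.667
grip_force: 51.7
```

Call:
{"fn": "jog_arm", "kwargs": {
  "deltas": [0,0,-0.02,0,0,0,-1,0,0,-0.06,0,0,0,-1,0,0,-0.1,0,0,0,-1,0,0,-0.13,0,0,0,-1,0,0,-0.13,0,0,0,-1]
}}

```text
time: 3.8
tool_pos: [0.4367, -0.1136, 0.1533]
tcp_rot: [3.137, 0.001, 0.02]
wrist_force: [1.0, 0.3, -2.6]
width: 0.667
grip_force: 54.3
```

Run:
```python
from h import *
c=read_camera("wrist"); cv2.imwrite("pics/w2.png",c["color"])
s=readout.read_state(); print(s)
```

```text
{'time': 3.85, 'q': array([-3.09716632e-01, -9.02204075e-02,  2.17697948e+00, -1.09921034e-04,
        1.04573455e+00,  1.26080425e+00]), 'joint_vel': array([-0.0010879 ,  0.04738902,  0.06646885,  0.00065292, -0.01001768,
        0.00155822]), 'joint_torque': array([ 2.43321498e-02, -3.05696690e+01, -3.56291127e+01,  2.60267643e-04,
        6.86987629e-02, -1.05470983e-03]), 'tool_pos': array([ 0.4349106 , -0.11306705,  0.15046608]), 'tcp_rot': array([3.13869806e+00, 5.18061453e-04, 1.35539887e-02]), 'wrist_force': array([-0.70978179,  0.5204074 , -3.24344843]), 'torque': array([ 0.00863235, -0.02866404,  0.0087055 ]), 'grip_force': 54.27956309169531, 'width': 0.666236264454995}
```

View pics/w2.png

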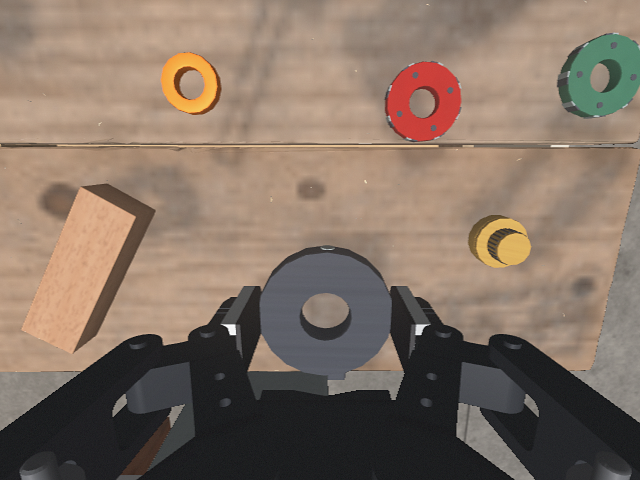

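Collar held flat, its top ring centred at (326,311) between the pads. I'll move to just short of the stand and measure both the ring in the jaws and the stand.

Call:
{"fn": "jog_arm", "kwargs": {
  "deltas": [0.04,0.01,-0.024,0,0,0,-1,0.08,0.02,-0.024,0,0,0,-1,0.12,0.026,-0.024,0,0,0,-1,0.128,0.026,-0.024,0,0,0,-1,0.128,0.026,-0.024,0,0,0,-1,0.128,0.026,-0.024,0,0,0,-1]
}}

```text
time: 4.45
tool_pos: [0.5582, -0.1374, 0.1686]
tcp_rot: [-3.141, -0.001, 0.006]
wrist_force: [-1.1, 0.2, -2.8]
width: 0.671
grip_force: 54.3
```

Run:
```python
from h import *
c=read_camera("wrist"); cv2.imwrite("pics/w3.png",c["color"])
s=readout.read_state(); t=s["tool_pos"]; print(t,s["tcp_rot"])
print("pred stand top/base",proj(c,[.658,-.138,.066]),proj(c,[.658,-.138,.01]))
print(centre(c,"stand",proj(c,[.658,-.138,.01]),80,.01))
t2=read_camera("top"); print(centre(t2,"stand",(373,201),24,.01))
print("ring",ray(c,326,311,t[2]-.0065)-t)
```

```text
[ 0.55807119 -0.13744807  0.16893654] [-3.14075711e+00 -8.03472550e-04  5.23873084e-03]
pred stand top/base [326.44747073  97.10595325] [326.29970346 108.15508993]
[ 0.6578 -0.1367  0.078   0.0783  0.6579 -0.1368  0.0787]
[ 0.6584 -0.1234  0.0447  0.0719  0.6577 -0.1301  0.0733]
ring [ 0.00103663 -0.00032582 -0.0065    ]
```

View pics/w3.png

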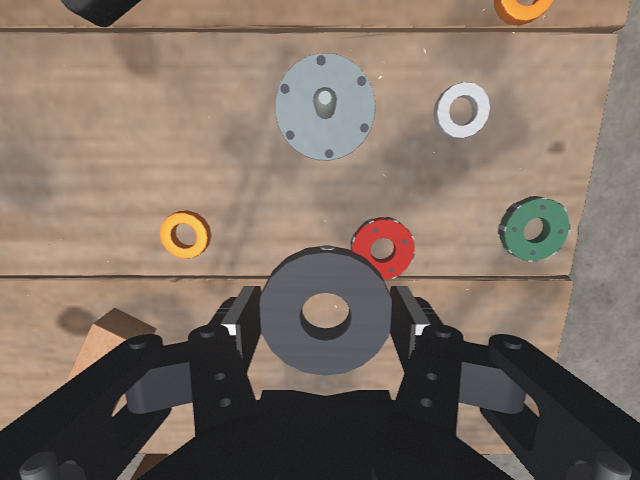

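Stand measured at (0.658,-0.137) by both cameras, with the spindle tip at (324,97) close to the predicted (326,97). The ring sits 1 mm ahead of the TCP. Moving over the spindle.

Call:
{"fn": "jog_arm", "kwargs": {
  "deltas": [0.045,0,0,0,0,0,-1,0.09,0,0,0,0,0,-1,0.099,0,0.02,0,0,0,-1,0.099,0,0.05,0,0,0,-1,0.099,0,0.065,0,0,0,-1,0.099,0,0.065,0,0,0,-1,0.099,0,0.065,0,0,0,-1]
}}

```text
time: 5.25
tool_pos: [0.6583, -0.1379, 0.1054]
tcp_rot: [-3.141, -0.0, 0.001]
wrist_force: [0.2, 0.4, -1.0]
width: 0.665
grip_force: 54.3
```

Run:
```python
from h import *
c=read_camera("wrist")
s=readout.read_state(); t=s["tool_pos"]; print(t,s["tcp_rot"],s["wrist_force"])
cv2.imwrite("pics/w4.png",c["color"][200:440,160:490])
print("spindle top pix",proj(c,[.658,-.137,.066]))
```

```text
[ 0.65938909 -0.13812086  0.10662609] [3.14120285e+00 2.61275680e-04 2.40302623e-03] [ 0.48325279 -0.62860196 -2.04198017]
spindle top pix [323.60560221 284.43676205]
```

View pics/w4.png

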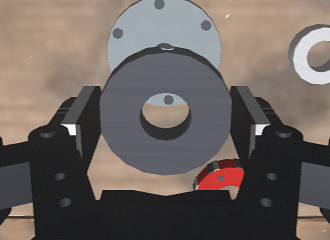

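Call:
{"fn": "jog_arm", "kwargs": {
  "deltas": [-0.002,-0.001,0,0,0,0,-1,-0.002,-0.001,0.015,0,0,0,-1,-0.002,-0.001,0.03,0,0,0,-1,-0.002,-0.001,0.045,0,0,0,-1,-0.002,-0.001,0.055,0,0,0,-1,-0.002,-0.001,0.055,0,0,0,-1,-0.002,-0.001,0.055,0,0,0,-1]
}}

```text
time: 6.0
tool_pos: [0.6575, -0.1368, 0.0489]
tcp_rot: [-3.141, -0.001, -0.0]
wrist_force: [3.5, -0.2, -5.7]
width: 0.665
grip_force: 54.1
```

Call:
{"fn": "jog_arm", "kwargs": {
  "deltas": [0.001,0,0.01,0,0,0,-1,0.001,0,0.016,0,0,0,-1,0.001,0,0.02,0,0,0,-1,0.001,0,0.022,0,0,0,-1,0.001,0,0.022,0,0,0,-1]
}}

```text
time: 6.5
tool_pos: [0.6576, -0.1368, 0.0291]
tcp_rot: [-3.141, -0.001, 0.002]
wrist_force: [-1.8, 0.4, 4.5]
width: 0.668
grip_force: 55.2
```

Call:
{"fn": "jog_arm", "kwargs": {
  "deltas": [0,0,0,0,0,0,1,0,0,0,0,0,0,1,0,0,0,0,0,0,1,0,0,-0.03,0,0,0,1,0,0,-0.08,0,0,0,1,0,0,-0.12,0,0,0,1]
}}

```text
time: 7.1
tool_pos: [0.658, -0.1369, 0.1496]
tcp_rot: [-3.142, -0.001, 0.001]
wrist_force: [1.0, -0.5, 0.5]
width: 1.004
grip_force: 0.0
```

Call:
{"fn": "jog_arm", "kwargs": {
  "deltas": [-0.05,0.02,0,0,0,0,1,-0.1,0.045,0,0,0,0,1,-0.116,0.05,0,0,0,0,1,-0.116,0.05,0,0,0,0,1,-0.116,0.05,0,0,0,0,1]
}}

```text
time: 7.6
tool_pos: [0.5421, -0.1872, 0.1486]
tcp_rot: [3.142, -0.001, 0.001]
wrist_force: [0.4, -0.4, 0.2]
width: 1.0
grip_force: 0.0
```

Run:
```python
from h import *
c=read_camera("wrist"); s=readout.read_state(); t=s["tool_pos"]; print(t,s["width"])
uv=proj(c,[.541,-.187,.012]);print(uv)
print("red",centre(c,"red",uv,55,.012))
uv=proj(c,[.658,-.137,.022]);print(uv)
im=c["color"].copy(); cv2.imwrite("pics/w5.png",im)
```

```text
[ 0.54285692 -0.18702048  0.14861145] 0.9986257653024293
[325.00736218 239.79431195]
red [ 0.5426 -0.1876  0.0543  0.056   0.5427 -0.1881  0.0565]
[251.98644208  78.35196449]
```

View pics/w5.png

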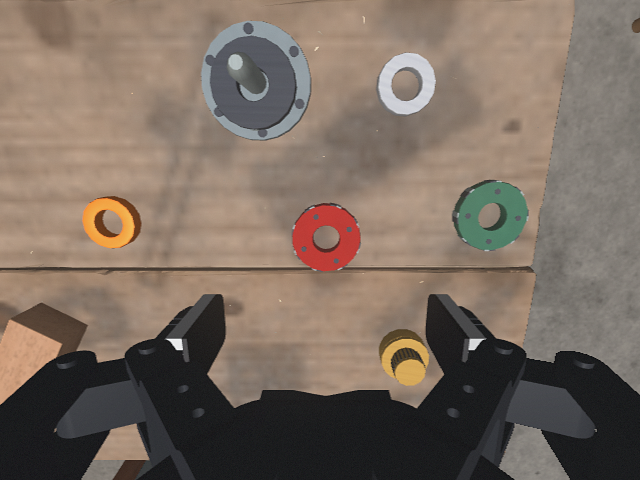

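The collar lies flat on the base at (252,82). The red cutter is at (326,237), right under the TCP, so I'll grasp it.

Call:
{"fn": "jog_arm", "kwargs": {
  "deltas": [0,0,0.05,0,0,0,1,0,0,0.1,0,0,0,1,0,0,0.127,0,0,0,1,0,0,0.127,0,0,0,1,0,0,0.127,0,0,0,-1,0,0,0.127,0,0,0,-1,0,0,0.127,0,0,0,-1,0,0,0.127,0,0,0,-1]
}}

```text
time: 8.45
tool_pos: [0.5449, -0.1877, 0.0249]
tcp_rot: [3.14, 0.001, 0.008]
wrist_force: [-0.9, 1.1, 4.5]
width: 0.593
grip_force: 50.7
```

Call:
{"fn": "jog_arm", "kwargs": {
  "deltas": [0,0,0,0,0,0,-1,0,0,0,0,0,0,-1]
}}

```text
time: 8.65
tool_pos: [0.5449, -0.1877, 0.0249]
tcp_rot: [3.14, 0.001, 0.009]
wrist_force: [-0.1, 0.6, 6.7]
width: 0.588
grip_force: 50.9
```

Call:
{"fn": "jog_arm", "kwargs": {
  "deltas": [0,0,-0.01,0,0,0,-1,0,0,-0.03,0,0,0,-1,0,0,-0.05,0,0,0,-1,0,0,-0.09,0,0,0,-1,0,0,-0.13,0,0,0,-1,0,0,-0.15,0,0,0,-1,0,0,-0.15,0,0,0,-1,0,0,-0.15,0,0,0,-1]
}}

```text
time: 9.45
tool_pos: [0.5428, -0.1872, 0.1729]
tcp_rot: [3.14, 0.001, 0.004]
wrist_force: [-1.1, 0.0, -0.2]
width: -0.003
grip_force: 0.0
```

Run:
```python
from h import *
c=read_camera("wrist"); s=readout.read_state(); t=s["tool_pos"]; print(t,s["tcp_rot"],s["width"],s["wrist_force"])
im=c["color"]; cv2.imwrite("pics/w6.png",cv2.resize(im[150:450,120:520],None,fx=2,fy=2))
h=mask(im,"red"); cs,_=cv2.findContours(h,cv2.RETR_EXTERNAL,cv2.CHAIN_APPROX_NONE); k=cv2.convexHull(max(cs,key=cv2.contourArea))
print(cv2.boundingRect(k),cv2.fitEllipse(k))
for dz in(.004,.008,.012): print(dz,[ (ray(c,u,v,t[2]-dz)-t).round(4) for u,v in [cv2.fitEllipse(k)[0]]])
```

```text
[ 0.54181862 -0.18679605  0.17123328] [-3.14159163e+00 -6.49320613e-04  6.97908595e-05] 0.00503841251328595 [0.21174956 0.58142742 0.25422756]
(301, 202, 62, 62) ((331.211669921875, 232.849365234375), (61.854156494140625, 62.15044021606445), 66.06600952148438)
0.004 [array([ 0.0365, -0.0028, -0.004 ])]
0.008 [array([ 0.0355, -0.0029, -0.008 ])]
0.012 [array([ 0.0346, -0.0029, -0.012 ])]
```

View pics/w6.png

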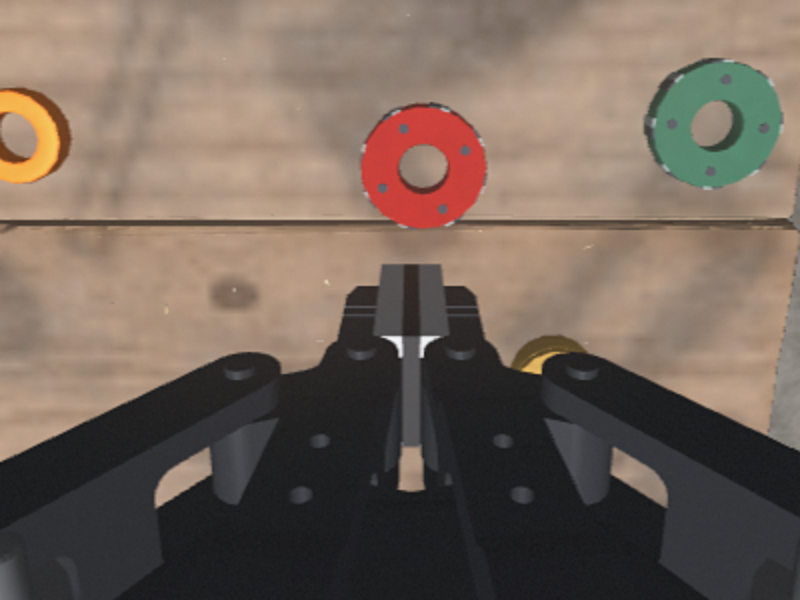

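The red cutter slipped out: the tips only caught its upper rim, and it still lies flat at crop (424,165). I'll open, re-measure it and grip lower.

Call:
{"fn": "jog_arm", "kwargs": {
  "deltas": [0,0,0.02,0,0,0,1,0,0,0.02,0,0,0,1,0,0,0.02,0,0,0,1,0,0,0.02,0,0,0,1,0,0,0.02,0,0,0,1]
}}

```text
time: 10.0
tool_pos: [0.5425, -0.187, 0.1516]
tcp_rot: [3.141, 0.001, 0.001]
wrist_force: [0.3, 0.0, -0.1]
width: 0.844
grip_force: 0.0
```

Run:
```python
from h import *
c=read_camera("wrist"); s=readout.read_state(); t=s["tool_pos"]; print(t,s["width"])
print("red",centre(c,"red",proj(c,[.542,-.187,.012]),55,.012))
```

```text
[ 0.54258486 -0.1871009   0.15176372] 0.9257091327060447
red [ 0.5414 -0.1926  0.0544  0.0558  0.5414 -0.1928  0.0564]
```

Call:
{"fn": "jog_arm", "kwargs": {
  "deltas": [-0.001,0.005,0.05,0,0,0,1,-0.001,0.005,0.1,0,0,0,1,-0.001,0.005,0.125,0,0,0,1,-0.001,0.005,0.138,0,0,0,1,-0.001,0.005,0.138,0,0,0,1]
}}

```text
time: 10.55
tool_pos: [0.5401, -0.1915, 0.0117]
tcp_rot: [-3.14, -0.001, 0.005]
wrist_force: [0.1, 0.2, 0.6]
width: 0.995
grip_force: 0.0
```

Call:
{"fn": "jog_arm", "kwargs": {
  "deltas": [0,0,0,0,0,0,-1,0,0,0,0,0,0,-1,0,0,0,0,0,0,-1,0,0,0,0,0,0,-1,0,0,0,0,0,0,-1]
}}

```text
time: 11.05
tool_pos: [0.5434, -0.1928, 0.0164]
tcp_rot: [3.14, 0.001, 0.007]
wrist_force: [-1.8, 0.2, 5.7]
width: 0.626
grip_force: 51.6
```

Call:
{"fn": "jog_arm", "kwargs": {
  "deltas": [0,0,-0.005,0,0,0,-1,0,0,-0.02,0,0,0,-1,0,0,-0.04,0,0,0,-1,0,0,-0.04,0,0,0,-1]
}}

```text
time: 11.45
tool_pos: [0.5441, -0.1931, 0.0574]
tcp_rot: [3.139, 0.001, 0.01]
wrist_force: [1.3, -0.0, -0.8]
width: 0.621
grip_force: 53.0
```

Run:
```python
from h import *
c=read_camera("wrist"); s=readout.read_state(); t=s["tool_pos"]; print(t,s["tcp_rot"],s["width"],s["grip_force"],s["wrist_force"])
im=c["color"]; cv2.imwrite("pics/w7.png",im[150:450,120:520])
h=mask(im,"red"); cs,_=cv2.findContours(h,cv2.RETR_EXTERNAL,cv2.CHAIN_APPROX_NONE); k=cv2.convexHull(max(cs,key=cv2.contourArea))
print(cv2.boundingRect(k),cv2.fitEllipse(k))
for dz in(.004,.008): print(dz,[ (ray(c,u,v,t[2]-dz)-t).round(4) for u,v in [cv2.fitEllipse(k)[0]]])
```

```text
[ 0.54314654 -0.19272943  0.05589091] [3.13963186e+00 6.01102564e-04 7.57382329e-03] 0.6218172135327091 52.95188192278147 [ 0.19447167  0.6244806  -1.3932694 ]
(262, 252, 127, 124) ((325.13433837890625, 313.77056884765625), (123.14277648925781, 127.90177917480469), 87.60612487792969)
0.004 [array([ 0.001 , -0.0003, -0.004 ])]
0.008 [array([-0.001 , -0.0003, -0.008 ])]
```

View pics/w7.png

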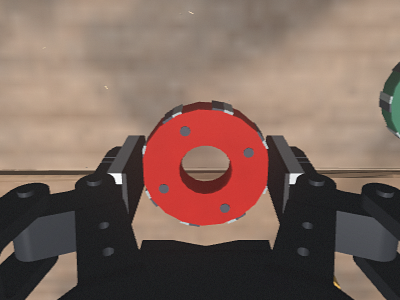

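Red is held flat and centred, its ring at crop (206,165). Taking it to the spindle.

Call:
{"fn": "jog_arm", "kwargs": {
  "deltas": [0,0,-0.04,0,0,0,-1,0.02,-0.01,-0.07,0,0,0,-1,0.06,-0.03,-0.07,0,0,0,-1,0.1,-0.05,-0.07,0,0,0,-1,0.116,-0.055,-0.07,0,0,0,-1,0.116,-0.055,-0.07,0,0,0,-1,0.116,-0.055,-0.07,0,0,0,-1],
  "squeeze": 70
}}

```text
time: 12.2
tool_pos: [0.6561, -0.1366, 0.1219]
tcp_rot: [-3.141, -0.002, 0.004]
wrist_force: [-0.3, -0.2, -1.3]
width: 0.616
grip_force: 74.0
```

Call:
{"fn": "jog_arm", "kwargs": {
  "deltas": [0,0,0.02,0,0,0,-1,0,0,0.035,0,0,0,-1,0,0,0.05,0,0,0,-1,0,0,0.055,0,0,0,-1,0,0,0.055,0,0,0,-1]
}}

```text
time: 12.7
tool_pos: [0.6574, -0.1372, 0.0671]
tcp_rot: [-3.141, 0.0, -0.002]
wrist_force: [4.2, -0.2, -4.3]
width: 0.616
grip_force: 74.1
```

Call:
{"fn": "jog_arm", "kwargs": {
  "deltas": [0,0,0.01,0,0,0,-1,0,0,0.02,0,0,0,-1,0,0,0.026,0,0,0,-1,0,0,0.03,0,0,0,-1,0,0,0.0315,0,0,0,-1,0,0,0.0315,0,0,0,-1]
}}

```text
time: 13.3
tool_pos: [0.6575, -0.1371, 0.0387]
tcp_rot: [3.141, 0.001, 0.0]
wrist_force: [-1.5, 0.4, 8.6]
width: 0.614
grip_force: 75.5
```

Call:
{"fn": "jog_arm", "kwargs": {
  "deltas": [0,0,0,0,0,0,1,0,0,0,0,0,0,1,0,0,0,0,0,0,1,0,0,-0.03,0,0,0,1,0,0,-0.08,0,0,0,1,0,0,-0.11,0,0,0,1]
}}

```text
time: 13.9
tool_pos: [0.6578, -0.1371, 0.1493]
tcp_rot: [3.141, 0.001, 0.003]
wrist_force: [0.7, -0.2, -0.2]
width: 1.001
grip_force: 0.0
```

Call:
{"fn": "jog_arm", "kwargs": {
  "deltas": [-0.02,0.05,0,0,0,0,1,-0.02,0.1,0,0,0,0,1,-0.02,0.11,0,0,0,0,1,-0.02,0.11,0,0,0,0,1,-0.02,0.11,0,0,0,0,1]
}}

```text
time: 14.4
tool_pos: [0.6368, -0.2462, 0.1459]
tcp_rot: [-3.14, 0.001, 0.002]
wrist_force: [0.1, 0.3, 0.0]
width: 0.998
grip_force: 0.0
```

Run:
```python
from h import *
c=read_camera("wrist"); s=readout.read_state(); t=s["tool_pos"]; print(t,s["width"])
uv=proj(c,[.6575,-.2475,.012]); print(uv)
print("spacer",centre(c,"spacer",uv,45,.012))
print("red",proj(c,[.658,-.137,.034]),centre(c,"red",proj(c,[.658,-.137,.034]),60,.034))
cv2.imwrite("pics/w8.png",c["color"])
```

```text
[ 0.6368963  -0.24556632  0.14593888] 1.0006039696282265
[327.18108975 213.18505441]
spacer [ 0.6567 -0.2455  0.0404  0.0412  0.6569 -0.2454  0.0417]
red [173.33356432 217.86381474] [ 0.6558 -0.1388  0.0545  0.0583  0.6558 -0.1389  0.0583]
```

View pics/w8.png

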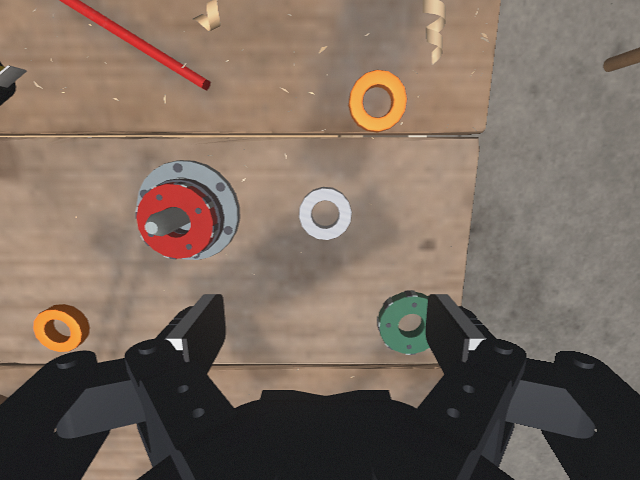

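The red cutter is seated at (177,221). The white spacer is at (326,213) and measures 41 mm across, as it should. Grasping it.

Call:
{"fn": "jog_arm", "kwargs": {
  "deltas": [0.02,-0.001,0.05,0,0,0,1,0.02,-0.001,0.1,0,0,0,1,0.02,-0.001,0.12,0,0,0,1,0.02,-0.001,0.131,0,0,0,1,0.02,-0.001,0.131,0,0,0,1],
  "squeeze": 50
}}

```text
time: 14.95
tool_pos: [0.6559, -0.2438, 0.0135]
tcp_rot: [-3.14, -0.003, 0.006]
wrist_force: [0.2, -0.4, -0.4]
width: 0.997
grip_force: 0.0
```

Call:
{"fn": "jog_arm", "kwargs": {
  "deltas": [0,0,0,0,0,0,-1,0,0,0,0,0,0,-1,0,0,0,0,0,0,-1,0,0,0,0,0,0,-1,0,0,0,0,0,0,-1,0,0,0,0,0,0,-1]
}}

```text
time: 15.55
tool_pos: [0.659, -0.2467, 0.0185]
tcp_rot: [3.14, 0.0, 0.006]
wrist_force: [0.2, 0.9, 5.8]
width: 0.461
grip_force: 50.9
```

Call:
{"fn": "jog_arm", "kwargs": {
  "deltas": [0,0,-0.005,0,0,0,-1,0,0,-0.02,0,0,0,-1,0,0,-0.06,0,0,0,-1,0,0,-0.105,0,0,0,-1,0,0,-0.125,0,0,0,-1,0,0,-0.125,0,0,0,-1]
}}

```text
time: 16.15
tool_pos: [0.6604, -0.2473, 0.1475]
tcp_rot: [3.138, 0.0, 0.015]
wrist_force: [0.4, -0.2, -1.0]
width: 0.457
grip_force: 50.5
```

Run:
```python
from h import *
c=read_camera("wrist"); s=readout.read_state(); t=s["tool_pos"]; print(t,s["tcp_rot"],s["width"],s["grip_force"],s["wrist_force"])
im=c["color"]; cv2.imwrite("pics/w9.png",im[150:450,120:520])
```

```text
[ 0.65876224 -0.24657359  0.14432292] [3.13949084e+00 4.86474298e-04 7.96867519e-03] 0.4575016352969416 50.489266659133136 [-0.20759512  0.88986765 -1.06070379]
```

View pics/w9.png

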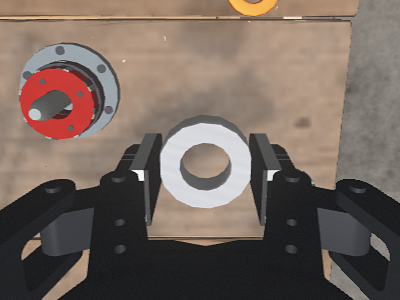

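The spacer is held flat, its bore centred at crop (206,160). Carrying it over.

Call:
{"fn": "jog_arm", "kwargs": {
  "deltas": [0,-0.04,0,0,0,0,-1,0,-0.08,0,0,0,0,-1,0,-0.109,0,0,0,0,-1,0,-0.109,0,0,0,0,-1,0,-0.109,0.03,0,0,0,-1,0,-0.109,0.055,0,0,0,-1,0,-0.109,0.062,0,0,0,-1,0,-0.109,0.062,0,0,0,-1]
}}

```text
time: 17.0
tool_pos: [0.6561, -0.1371, 0.0769]
tcp_rot: [-3.141, -0.0, 0.005]
wrist_force: [0.2, -0.2, -0.7]
width: 0.463
grip_force: 50.6
```

Call:
{"fn": "jog_arm", "kwargs": {
  "deltas": [0,0,0.01,0,0,0,-1,0,0,0.018,0,0,0,-1,0,0,0.024,0,0,0,-1,0,0,0.028,0,0,0,-1,0,0,0.028,0,0,0,-1,0,0,0.028,0,0,0,-1]
}}

```text
time: 17.6
tool_pos: [0.6573, -0.1369, 0.0525]
tcp_rot: [3.141, 0.001, -0.0]
wrist_force: [-2.7, 1.2, 8.6]
width: 0.458
grip_force: 51.5
```

Call:
{"fn": "jog_arm", "kwargs": {
  "deltas": [0,0,0,0,0,0,1,0,0,0,0,0,0,1,0,0,0,0,0,0,1,0,0,-0.03,0,0,0,1,0,0,-0.08,0,0,0,1,0,0,-0.1,0,0,0,1]
}}

```text
time: 18.2
tool_pos: [0.6594, -0.1375, 0.1552]
tcp_rot: [3.14, 0.001, 0.009]
wrist_force: [1.5, 0.5, 0.2]
width: 1.001
grip_force: 0.0
```

Call:
{"fn": "jog_arm", "kwargs": {
  "deltas": [-0.025,0.04,0,0,0,0,1,-0.05,0.08,0,0,0,0,1,-0.075,0.12,0,0,0,0,1,-0.098,0.16,0,0,0,0,1,-0.098,0.183,0,0,0,0,1,-0.098,0.183,0,0,0,0,1,-0.098,0.183,0,0,0,0,1]
}}

```text
time: 18.9
tool_pos: [0.5589, -0.3201, 0.1504]
tcp_rot: [-3.141, 0.002, 0.001]
wrist_force: [-0.4, 0.4, 0.8]
width: 1.004
grip_force: 0.0
```

Run:
```python
from h import *
c=read_camera("wrist"); s=readout.read_state(); t=s["tool_pos"]; print(t,s["width"])
uv=proj(c,[.56,-.32,.012]); print(uv)
print("green",centre(c,"green",uv,55,.012))
cv2.imwrite("pics/w10.png",c["color"])
print("spacer",centre(c,"spacer",proj(c,[.658,-.137,.046]),40,.046),proj(c,[.658,-.137,.046]))
```

```text
[ 0.559182   -0.31926716  0.15035263] 1.001020724197651
[325.38654856 236.46214596]
green [ 0.5602 -0.3196  0.0536  0.0542  0.5601 -0.3196  0.0548]
spacer [ 0.6553 -0.1366  0.0397  0.0426  0.6566 -0.1366  0.044 ] [37.47430136 99.94187587]
```

View pics/w10.png

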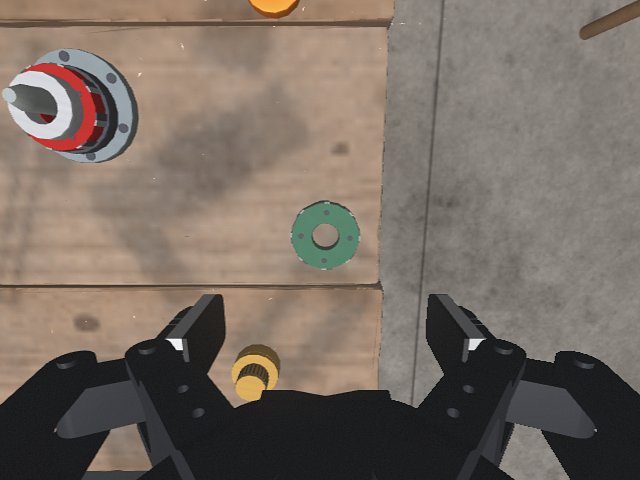

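The spacer is seated at (45,107). The green cutter is at (325,235), i.e. (0.560,-0.320), matching the top view. Grasping it with the same depth as red.

Call:
{"fn": "jog_arm", "kwargs": {
  "deltas": [0.001,0,0.05,0,0,0,1,0.001,0,0.1,0,0,0,1,0.001,0,0.125,0,0,0,1,0.001,0,0.1375,0,0,0,1,0.001,0,0.1375,0,0,0,1],
  "squeeze": 60
}}

```text
time: 19.45
tool_pos: [0.5593, -0.3178, 0.0111]
tcp_rot: [-3.139, -0.003, 0.006]
wrist_force: [-0.4, 0.7, 0.1]
width: 1.001
grip_force: 0.0
```

Call:
{"fn": "jog_arm", "kwargs": {
  "deltas": [0,0,0,0,0,0,-1,0,0,0,0,0,0,-1,0,0,0,0,0,0,-1,0,0,0,0,0,0,-1,0,0,0,0,0,0,-1]
}}

```text
time: 19.95
tool_pos: [0.5625, -0.3209, 0.0168]
tcp_rot: [3.139, 0.0, 0.007]
wrist_force: [-0.2, 2.1, 5.4]
width: 0.628
grip_force: 61.8
```

Call:
{"fn": "jog_arm", "kwargs": {
  "deltas": [0,0,-0.005,0,0,0,-1,0,0,-0.02,0,0,0,-1,0,0,-0.06,0,0,0,-1,0,0,-0.1,0,0,0,-1,0,0,-0.13,0,0,0,-1,0,0,-0.13,0,0,0,-1]
}}

```text
time: 20.55
tool_pos: [0.564, -0.3224, 0.1512]
tcp_rot: [3.135, 0.0, 0.017]
wrist_force: [1.0, -0.2, -1.3]
width: 0.623
grip_force: 63.9
```

Run:
```python
from h import *
c=read_camera("wrist"); s=readout.read_state(); t=s["tool_pos"]; print(t,s["tcp_rot"],s["width"],s["grip_force"],s["wrist_force"])
cs,_=cv2.findContours(mask(c["color"],"green"),cv2.RETR_EXTERNAL,cv2.CHAIN_APPROX_NONE); k=cv2.convexHull(max(cs,key=cv2.contourArea))
e=cv2.fitEllipse(k); print(e,(ray(c,*e[0],t[2]-.0044)-t).round(4))
```

```text
[ 0.56238999 -0.32140931  0.14788194] [3.13734279e+00 4.28214978e-04 1.04516771e-02] 0.6202232204783189 63.82554503157735 [-0.21760725 -0.15225629 -2.33763549]
((325.2380676269531, 315.9103088378906), (115.16476440429688, 127.47442626953125), 89.28862762451172) [-0.0004 -0.0011 -0.0044]
```

Call:
{"fn": "jog_arm", "kwargs": {
  "deltas": [0.02,-0.04,0,0,0,0,-1,0.042,-0.08,0,0,0,0,-1,0.064,-0.12,0,0,0,0,-1,0.086,-0.16,0,0,0,0,-1,0.097,-0.183,0,0,0,0,-1,0.097,-0.183,0.01,0,0,0,-1,0.097,-0.183,0.04,0,0,0,-1,0.097,-0.183,0.053,0,0,0,-1]
}}

```text
time: 21.4
tool_pos: [0.6537, -0.1365, 0.0856]
tcp_rot: [-3.14, -0.001, 0.012]
wrist_force: [-1.5, 0.1, -2.8]
width: 0.629
grip_force: 63.9
```

Call:
{"fn": "jog_arm", "kwargs": {
  "deltas": [0,0,0,0,0,0,-1,0,0,0,0,0,0,-1]
}}

```text
time: 21.6
tool_pos: [0.6561, -0.1375, 0.0892]
tcp_rot: [-3.141, 0.001, 0.004]
wrist_force: [-0.4, 0.2, -1.3]
width: 0.629
grip_force: 63.9
```

Call:
{"fn": "jog_arm", "kwargs": {
  "deltas": [0,0,0.01,0,0,0,-1,0,0,0.018,0,0,0,-1,0,0,0.025,0,0,0,-1,0,0,0.0295,0,0,0,-1,0,0,0.0295,0,0,0,-1,0,0,0.0295,0,0,0,-1]
}}

```text
time: 22.2
tool_pos: [0.6575, -0.1371, 0.0628]
tcp_rot: [3.141, 0.001, 0.001]
wrist_force: [-4.9, 0.7, 8.5]
width: 0.624
grip_force: 64.9
```

Call:
{"fn": "jog_arm", "kwargs": {
  "deltas": [0,0,0,0,0,0,1,0,0,0,0,0,0,1,0,0,0,0,0,0,1,0,0,-0.03,0,0,0,1,0,0,-0.08,0,0,0,1,0,0,-0.1,0,0,0,1]
}}

```text
time: 22.8
tool_pos: [0.6596, -0.1375, 0.1655]
tcp_rot: [3.14, 0.001, 0.01]
wrist_force: [2.1, -0.9, 0.9]
width: 0.998
grip_force: 0.0
```

Call:
{"fn": "jog_arm", "kwargs": {
  "deltas": [-0.04,0.02,0,0,0,0,1,-0.08,0.04,0,0,0,0,1,-0.12,0.06,0,0,0,0,1,-0.16,0.08,0,0,0,0,1,-0.2,0.1,0,0,0,0,1,-0.222,0.116,0,0,0,0,1,-0.222,0.116,0,0,0,0,1,-0.222,0.116,0,0,0,0,1]
}}

```text
time: 23.6
tool_pos: [0.4353, -0.2533, 0.161]
tcp_rot: [3.142, -0.002, 0.002]
wrist_force: [-0.4, -0.5, -0.1]
width: 0.998
grip_force: 0.0
```

Run:
```python
from h import *
c=read_camera("wrist"); s=readout.read_state(); t=s["tool_pos"]; print(t,s["width"])
im=c["color"]; uv=proj(c,[.4356,-.2535,.018]); print(uv)
k=blob(c,"cap",uv,60); print(cv2.boundingRect(k.astype(np.int32)))
# flange bottom/top edges left-right and knob: brightness-based knob top face
h=cv2.cvtColor(im,cv2.COLOR_BGR2HSV); m=mask(im,"cap"); w=np.zeros_like(m); cv2.circle(w,tuple(uv.astype(int)),50,255,-1)
for thr in(150,175,190,205):
    b=((h[...,2]>thr)&(m>0)&(w>0)).astype(np.uint8)
    cs,_=cv2.findContours(b,cv2.RETR_EXTERNAL,cv2.CHAIN_APPROX_NONE); q=max(cs,key=cv2.contourArea)
    print(thr,cv2.boundingRect(q),cv2.minEnclosingCircle(q))
t2=read_camera("top"); print("green on stack",centre(t2,"green",proj(t2,[.658,-.137,.058]),20,.058))
print("expect knob top px",proj(c,[.4356,-.2535,.036]))
cv2.imwrite("pics/w11.png",np.hstack([cv2.resize(im[150:330,230:420],(570,540)),cv2.resize(t2["color"][150:230,340:374+34],(230,270)).repeat(2,0)]))
```

```text
[ 0.43587769 -0.25301335  0.16101209] 1.0018522874806008
[325.52402435 236.20540602]
(305, 210, 50, 51)
150 (305, 213, 50, 48) ((329.18695068359375, 236.795654296875), 24.970144271850586)
175 (305, 213, 49, 48) ((329.1639099121094, 236.64938354492188), 24.749300003051758)
190 (305, 213, 49, 48) ((329.1145935058594, 237.0), 24.62757682800293)
205 (305, 214, 49, 47) ((329.0, 237.0), 24.515399932861328)
green on stack [ 0.6555 -0.1382  0.0522  0.0525  0.6555 -0.1383  0.0533]
expect knob top px [325.5360388 241.7844482]
```

Call:
{"fn": "jog_arm", "kwargs": {
  "deltas": [0,0.003,0.05,0,0,0,1,0,0.003,0.1,0,0,0,1,0,0.003,0.1225,0,0,0,1,0,0.003,0.1225,0,0,0,1,0,0.003,0.1225,0,0,0,1],
  "squeeze": 40
}}

```text
time: 24.2
tool_pos: [0.4362, -0.2556, 0.0383]
tcp_rot: [-3.141, -0.003, 0.001]
wrist_force: [0.7, 0.2, -0.1]
width: 1.002
grip_force: 0.0
```

Call:
{"fn": "jog_arm", "kwargs": {
  "deltas": [0,0,0,0,0,0,-1,0,0,0,0,0,0,-1,0,0,0,0,0,0,-1,0,0,0,0,0,0,-1,0,0,0,0,0,0,-1,0,0,0,0,0,0,-1,0,0,0,0,0,0,-1]
}}

```text
time: 24.9
tool_pos: [0.436, -0.2565, 0.0395]
tcp_rot: [3.141, 0.0, 0.002]
wrist_force: [-0.3, 0.3, 5.6]
width: 0.283
grip_force: 39.1
```

Call:
{"fn": "jog_arm", "kwargs": {
  "deltas": [0,0,-0.005,0,0,0,-1,0,0,-0.02,0,0,0,-1,0,0,-0.06,0,0,0,-1,0,0,-0.1,0,0,0,-1,0,0,-0.11,0,0,0,-1,0,0,-0.11,0,0,0,-1]
}}

```text
time: 25.5
tool_pos: [0.4366, -0.2569, 0.1506]
tcp_rot: [3.139, 0.001, 0.006]
wrist_force: [0.1, 0.4, -1.7]
width: 0.281
grip_force: 39.5
```

Run:
```python
from h import *
c=read_camera("wrist"); s=readout.read_state(); t=s["tool_pos"]; print(t,s["tcp_rot"],s["width"],s["grip_force"],s["wrist_force"])
im=c["color"]
cs,_=cv2.findContours(mask(im,"cap"),cv2.RETR_EXTERNAL,cv2.CHAIN_APPROX_NONE)
for q in sorted(cs,key=cv2.contourArea)[-3:]: print(cv2.boundingRect(q),cv2.contourArea(q))
for z in (0,.02): print(proj(c,t+[0,0,-z]))
cv2.imwrite("pics/w12.png",cv2.resize(im[200:420,200:450],None,fx=2,fy=2))
```

```text
[ 0.43527031 -0.25604045  0.14852613] [3.14102590e+00 4.69000767e-04 1.41602660e-03] 0.2832260731201091 39.52095150947571 [-0.52604335  0.3677864  -1.45960544]
(12, 88, 1, 1) 0.0
(0, 74, 17, 35) 91.5
(286, 250, 79, 94) 4781.0
[323.13239042 320.39069387]
[323.28859725 300.32474603]
```

Run:
```python
from h import *
c=read_camera("wrist"); s=readout.read_state(); t=s["tool_pos"]
for z in(.0215,.0395): print(proj(c,t+[.021,0,-z]).round(1),proj(c,t+[0,-.021,-z]).round(1),proj(c,t+[0,.021,-z]).round(1))
```

```text
[323.9 256.8] [367.8 298.8] [280.1 298.7]
[324.  246.4] [363.6 284.6] [284.5 284.5]
```

Call:
{"fn": "jog_arm", "kwargs": {
  "deltas": [0.04,-0.02,-0.01,0,0,0,-1,0.08,-0.04,-0.01,0,0,0,-1,0.12,-0.06,-0.01,0,0,0,-1,0.16,-0.085,-0.01,0,0,0,-1,0.2,-0.11,-0.01,0,0,0,-1,0.222,-0.119,-0.01,0,0,0,-1,0.222,-0.119,-0.01,0,0,0,-1,0.222,-0.119,-0.01,0,0,0,-1]
}}

```text
time: 26.4
tool_pos: [0.6556, -0.1362, 0.1549]
tcp_rot: [-3.141, -0.002, 0.009]
wrist_force: [-0.1, -1.0, -1.1]
width: 0.283
grip_force: 39.6
```

Call:
{"fn": "jog_arm", "kwargs": {
  "deltas": [0.001,0,0.02,0,0,0,-1,0.001,0,0.04,0,0,0,-1,0.001,0,0.048,0,0,0,-1,0.001,0,0.048,0,0,0,-1,0.001,0,0.054,0,0,0,-1,0.001,0,0.06,0,0,0,-1,0.001,0,0.0625,0,0,0,-1,0.001,0,0.0625,0,0,0,-1]
}}

```text
time: 27.2
tool_pos: [0.6588, -0.1373, 0.0976]
tcp_rot: [3.141, 0.001, 0.002]
wrist_force: [-2.1, -0.3, 2.9]
width: 0.285
grip_force: 40.0
```

Contact came at 0.0976 m, against 0.0975 expected. Releasing and withdrawing.

Call:
{"fn": "jog_arm", "kwargs": {
  "deltas": [0,0,0,0,0,0,1,0,0,0,0,0,0,1,0,0,0,0,0,0,1,0,0,0,0,0,0,1,0,0,-0.03,0,0,0,1,0,0,-0.07,0,0,0,1,0,0,-0.1,0,0,0,1,-0.02,0,-0.1,0,0,0,1]
}}

```text
time: 28.0
tool_pos: [0.6434, -0.1378, 0.2026]
tcp_rot: [3.139, 0.001, 0.019]
wrist_force: [0.6, 0.1, 0.8]
width: 0.998
grip_force: 0.0
```

Call:
{"fn": "jog_arm", "kwargs": {
  "deltas": [-0.04,0.02,0,0,0,0,1,-0.08,0.04,0,0,0,0,1,-0.1,0.06,0,0,0,0,1,-0.12,0.08,0,0,0,0,1,-0.12,0.08,0,0,0,0,1,-0.12,0.08,0,0,0,0,1]
}}

```text
time: 28.6
tool_pos: [0.5181, -0.2173, 0.1959]
tcp_rot: [-3.141, 0.002, -0.001]
wrist_force: [0.0, 0.1, -0.6]
width: 0.998
grip_force: 0.0
```

Run:
```python
from h import *
s=read_camera("scene"); w=read_camera("wrist"); print(readout.read_state()["width"])
a=s["color"]; u,v=proj(s,[.658,-.137,.05]).astype(int); x,y=proj(w,[.658,-.137,.05]).astype(int)
A=cv2.resize(a[max(v-50,0):v+50,u-50:u+50],(400,400),interpolation=cv2.INTER_CUBIC)
y=max(y,75);x=max(x,75); B=cv2.resize(w["color"][y-75:y+75,x-75:x+75],(400,400),interpolation=cv2.INTER_CUBIC)
# heights in scene view: where the knob top should be
print([ (proj(s,[.658,-.137,z])-[u-50,v-50])*4 for z in(.01,.058,.076,.094)])
cv2.imwrite("pics/final.png",np.hstack([A,B]))
```

```text
1.0008956158143762
[array([199.11907927, 270.22745612]), array([204.5555567 , 188.73311166]), array([206.64880546, 157.35471668]), array([208.77284102, 125.51481895])]
```

View pics/final.png

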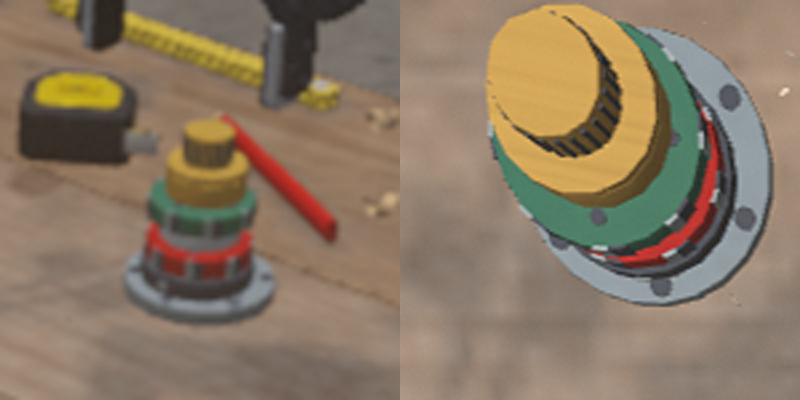

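The stack is collar, red, spacer, green, then cap with its knob up. All of it is flat, and the knob top at crop (209,130) is within a few pixels of the predicted 125. The gripper is clear, so I'll hand in.

```bash
python3 -c "
from workcell import finish_job; print(finish_job())"
```

```text
the job is handed in; nothing more can be done
None
```

The cutter set is built on the spindle in the order asked (collar, red, spacer, green, cap knob up) and handed in at about 29 s; the red cutter slipped from the first grip and shifted about 5 mm on the table before I regripped it, and the last pictures show every part seated flat.

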